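# Clear the drying rack and sort the sawn stone bars by length

## Task

Lift the aluminium blanking block straight up out of the drying rack's middle row, keeping it level and over its place until it is well clear, and lay it flat, ridge up, inside the zinc sieve frame. Sort every stone bar by length into the rack: short bars in the narrow row, middle ones in the middle row, long ones in the wide row, each lying flat on the row's floor, across the row, centred between its walls and wholly on the rack. Leave the jar, crock and pebble where they are.

Things in the scene. Friction and masses are not known exactly. Their poses are not given: they have to be found in the camera images.
- rack: Fixed black rack with white walls, 176 (x) x 222 (y) mm, origin: centre of underside, yaw within 0.3. Floor 6 mm thick; three rows run along x between four walls 6 mm thick, tops 20 mm above the shelf. Row widths from its -y side: 48, 66, 84 mm. Short, long rows: open ends; the middle row has 6 mm end walls equally high (inner faces x = +-66 mm), each with a 22 mm wide gap in its middle.
- block: Loose aluminium block (200 g) filling the middle row; origin: centre of underside. Plate 126 (x) x 60 (y) x 14 mm, flush with the walls; at each x end a 16 mm neck through the end wall's gap carries a 34 mm wide head behind it (166 mm over all, 3 mm play): locked sideways until lifted over 14 mm. Central grip ridge 22 (x) x 46 (y) mm, 14 to 38 mm up: pinch it along x.
- sieve: Fixed zinc sieve frame, an open-topped shallow tray 210 (x) by 120 (y) by 28 mm high, walls 4 mm, flat solid mesh floor 5 mm thick; inside 202 by 112 mm. Origin: centre of its underside; turned by up to 0.3 rad.
- sieve_floor (a point): Centre of the sieve's inner floor, 5 mm above the shelf; axes as the sieve's.
- row_short (a point): Centre of the rack row for the short bars (48 mm wide between walls), on its floor, 6 mm above the shelf; x along the row, y across it. Room for three bars lying across it, centres at -50, 0 and 50 mm from this point along x.
- row_middle (a point): Centre of the rack row for the middle bars (66 mm wide between walls), on its floor, 6 mm above the shelf; x along the row, y across it. Room for two bars lying across it, centres 25 mm either side of this point along x.
- row_long (a point): Centre of the rack row for the long bars (84 mm wide between walls), on its floor, 6 mm above the shelf; x along the row, y across it. Room for three bars lying across it, centres at -50, 0 and 50 mm from this point along x.
- short1: Loose sawn pale stone bar, 20 by 20 mm in section, 40 mm long along its y axis (the short length), about 43 g. Origin: its centre, 10 mm above what it lies on; any of its four long faces may be down. Starts flat on the shelf right of the rack.
- short2: Loose sawn pale stone bar, 20 by 20 mm in section, 40 mm long along its y axis (the short length), about 43 g. Origin: its centre, 10 mm above what it lies on; any of its four long faces may be down. Starts flat on the shelf right of the rack. May be absent.
- short3: Loose sawn pale stone bar, 20 by 20 mm in section, 40 mm long along its y axis (the short length), about 43 g. Origin: its centre, 10 mm above what it lies on; any of its four long faces may be down. Starts flat on the shelf right of the rack. May be absent.
- middle1: Loose sawn pale stone bar, 20 by 20 mm in section, 58 mm long along its y axis (the middle length), about 63 g. Origin: its centre, 10 mm above what it lies on; any of its four long faces may be down. Starts flat on the shelf right of the rack.
- middle2: Loose sawn pale stone bar, 20 by 20 mm in section, 58 mm long along its y axis (the middle length), about 63 g. Origin: its centre, 10 mm above what it lies on; any of its four long faces may be down. Starts flat on the shelf right of the rack. May be absent.
- long1: Loose sawn pale stone bar, 20 by 20 mm in section, 76 mm long along its y axis (the long length), about 82 g. Origin: its centre, 10 mm above what it lies on; any of its four long faces may be down. Starts flat on the shelf right of the rack.
- long2: Loose sawn pale stone bar, 20 by 20 mm in section, 76 mm long along its y axis (the long length), about 82 g. Origin: its centre, 10 mm above what it lies on; any of its four long faces may be down. Starts flat on the shelf right of the rack. May be absent.
- long3: Loose sawn pale stone bar, 20 by 20 mm in section, 76 mm long along its y axis (the long length), about 82 g. Origin: its centre, 10 mm above what it lies on; any of its four long faces may be down. Starts flat on the shelf right of the rack. May be absent.
- jar: Red plastic grit jar, 72 mm across, 85 mm tall, beyond the rack; leave alone. Origin: centre of its underside.
- crock: Pale stoneware crock, 100 mm across, 90 mm tall, beyond the rack; leave alone. Origin: centre of its underside.
- pebble: Flat grey granite pebble, 64 mm across, 16 mm high, beyond the rack; leave alone. Origin: centre of its underside.
Mind the look-alikes: they are no part of the job. Leave any brown or orange look-alike of the short2 alone. What is shaped like the sieve but pink is not meant.

How it is judged:
By the outcome, as a careful person would: the job done as asked, in the order asked, and still so for the second after the job is handed in, with the robot touching nothing.
Of short2, short3, middle2, long2, long3 only 2 to 4 are there at a start; the rules pass over those that are not, and their reading is None.
At some moment in a run one of short1, short2, short3, middle1, middle2, long1, long2, long3 may be knocked a few centimetres aside while the robot is not near it.
Once in a run the grip may slacken for a moment while it holds something.
It also fails if it takes over 210 s, if anything falls off the work surface, if the arm or the gripper's body presses on something with over 40 N, if the wrist force passes 120 N, or if a joint passes its speed limit or range.

## Robot

A 6-joint arm with a two-finger parallel gripper is mounted at the origin on the work surface. World frame = base frame: x ahead of the robot, y to its left, z up, the work surface at z = 0. Lengths are in m, angles in degrees, forces in N, time in s.
With the tool pointing down it reaches from about 0.3 to 0.75 m from the base axis. Payload 8.5 kg.
Tool frame: the origin (TCP) lies on the centre line of the jaws, within the pads' length; the fingertips stand 17 mm ahead of it and the grasp point (between the pads) lies 2 mm behind it; z points along the fingers, y is the line along which they close (so a half turn about z gives the same grasp; the last joint's range is limited). The gripper opens to 85 mm and grips with 20 to 120 N. Pads are 22 mm wide; open, the fingers measure 114 mm over their backs; the gripper's body (76 mm by 85 mm) begins 54 mm behind the grasp point. The pads swing forward as they close: fully open they stand 13 mm farther back than shut.
Start: joints at [58.94, 21.807, 74.336, -0, 83.858, -12.336], TCP at [0.177, 0.521, 0.248] pointing down, gripper open.
Joint ranges: [-178.18, 178.18], [-50.72, 133.34], [12.68, 142.11], [-81.47, 261.47], [9.98, 163.14], [-165.26, 165.26]. Speed limits (degrees/s): [136.94, 136.94, 180, 180, 180, 180].

## Interface

Orientations are given as [roll, pitch, yaw] about the fixed x, y, z axes, in that order (R = Rz(yaw) Ry(pitch) Rx(roll)).
In Python, from station import arm gives the robot as it stands.
- The arm moves only by the shell command python3 -m pendant 'ROWS' [FORCE]. ROWS is a JSON object whose one key "deltas" holds one flat list of numbers, 7 for each row, row after row: the turn, a rotation vector about the world's x, y, z in rad, then the shift along the world's x, y, z in cm, then the closure, from -1 (fully open) to 1 (shut). In form: {"deltas": [ax, ay, az, x, y, z, hand, ax, ay, az, x, y, z, hand, ...]}. A call has 1 to 8 rows; each row shifts and turns the commanded pose from where the row before left it; what a row does not reach is not made up. A row lasts 1/8 s, in which the tool goes at most 62.5 mm and 10.7 degrees, less where a joint would pass 70% of its speed; a pose out of reach is approached as far as the arm can. A call is refused whole if a number of a shift passes 6.25 or a number of a turn 0.188, either way. A call with a gripper value outside its range is refused whole. The fingers move at their own pace and stop on an object; FORCE is the grip in N (left out, the last holds). Time passes only in rows, so rows that do not move let the fingers close. It gives the time, the measured TCP pose, the force, the opening and the grip force at its end, in the units of the state.
- arm.get_obs(): the state, without advancing time (a new reading comes with each control period).
- arm.read_camera(name): name is "scene" or "top" or "wrist"; returns a dict with "color" (420x560x3 uint8, blue, green, red), "fovy" (degrees; the focal length in pixels is half the picture's height over the tangent of half this angle, whatever the lens; pixels are square), "cx", "cy" (the principal point, pixels), "k1" (the pictures are not rectified: a ray, as slopes to the right and down, at radius r is drawn at 1 + k1 r^2 times it, then the intrinsics apply), "R" (3x3) and "t" (3): a world point X has camera coordinates R X + t; the wrist camera has in their place "hand_eye" (4x4, takes a point from camera to tool coordinates, whose origin is the TCP and whose axes are the flange's). Camera axes: x right, y down, z forward; pixel columns grow to the right and rows downward; lengths in m; the calibration is good to about 2 mm. A picture is of the moment at which its call begins: read the wrist's pose just before it. There is no depth.
- arm.hand_in(): hands the job in; it is judged then, once.
The state is a dict: "time_s": time; "q": joint angles; "joint_velocities": joint speeds; "tau": joint torques, N m; "ee_pos": TCP position; "orientation": TCP orientation; "contact_force": force on the tool from outside, world axes, zero at the start; "ft_torque": the same for the moment, N m; "opening": finger opening in m; "finger_force": force on a finger pad.
Only numpy, scipy, OpenCV 4.12 (cv2) and the standard library are available. Lean on these libraries where they do the work, as an engineer would, in place of code of your own. Each camera call takes 0.05 s, during which the arm holds its last target. There are 200 camera calls.

## Working session

There is one attempt and no reset: what is moved stays moved. The work goes in short steps, Python scripts to look and compute and a shell command to move; the robot and the scene stay as the last step left them, time stands still between calls to the robot, and variables do not carry over. Pictures are saved under pics/ and viewed, at most 14 in all, crops included, and the job is handed in when it is done.

```bash
mkdir -p pics; ls; cat > h.py <<'E'
import numpy as np, cv2
from station import arm
def K(c):
    f=c["color"].shape[0]/2/np.tan(np.radians(c["fovy"]/2)); return f
def pose(o):
    from scipy.spatial.transform import Rotation as R
    T=np.eye(4);T[:3,:3]=R.from_euler('xyz',o["orientation"],degrees=True).as_matrix();T[:3,3]=o["ee_pos"];return T
def ext(c,o=None):
    if "R" in c: return np.array(c["R"]),np.array(c["t"]).ravel()
    M=np.linalg.inv(pose(o)@np.array(c["hand_eye"])); return M[:3,:3],M[:3,3]
def proj(c,X,E):
    p=np.atleast_2d(X)@E[0].T+E[1]; s=p[:,:2]/p[:,2:]; r2=(s**2).sum(1,keepdims=True)
    return s*(1+c["k1"]*r2)*K(c)+[c["cx"],c["cy"]]
def unproj(c,uv,z,E):
    d=(np.atleast_2d(uv).astype(float)-[c["cx"],c["cy"]])/K(c); s=d.copy()
    for _ in range(20): s=d/(1+c["k1"]*(s**2).sum(1,keepdims=True))
    D=np.c_[s,np.ones(len(s))]@E[0]; C=-E[0].T@E[1]
    return C+D*((z-C[2])/D[:,2])[:,None]
E
python3 - <<'E'
from h import *
print(arm.get_obs())
import pickle
for n in("top","scene"):
    c=arm.read_camera(n); pickle.dump(c,open(n+'.pkl','wb')); print({k:v for k,v in c.items() if k!="color"})
    cv2.imwrite(f'pics/{n}0.png',cv2.resize(c["color"],None,fx=1.42,fy=1.42,interpolation=cv2.INTER_CUBIC))
E
```

```text
pics
{'time_s': 0.0, 'q': array([ 5.89400314e+01,  2.18432847e+01,  7.43844224e+01,  8.48661013e-04,
        8.38578001e+01, -1.23375698e+01]), 'joint_velocities': array([-0.10160311, -0.03713827, -0.09594054, -0.01665452,  0.0218332 ,
        0.00714537]), 'tau': array([ 1.12691325e-04, -4.48467386e+01, -2.31279033e+01, -1.00929792e-04,
        4.77312453e-03,  1.06207683e-04]), 'ee_pos': array([0.17641873, 0.52066394, 0.2476922 ]), 'orientation': array([-1.79916648e+02, -1.90945683e-02,  1.61277496e+02]), 'contact_force': array([-0.8107442 , -0.48561022,  0.38466244]), 'ft_torque': array([ 0.01632509, -0.05914464,  0.02422187]), 'finger_force': 0.0, 'opening': 0.08545237741487928}
{'fovy': 52.15106520070924, 'cx': 274.32879158715616, 'cy': 212.39497202724428, 'k1': -0.040142789883658415, 'R': array([[ 0.01684547, -0.99982309, -0.00836749],
       [-0.99550001, -0.01599095, -0.09340249],
       [ 0.09325216,  0.00990325, -0.99559327]]), 't': array([0.10549249, 0.53492483, 1.17764111])}
{'fovy': 52.72074137903992, 'cx': 279.34911859468383, 'cy': 207.1766589090437, 'k1': -0.10054419197907241, 'R': array([[ 0.59767247,  0.80169718, -0.00832167],
       [ 0.6668618 , -0.50285983, -0.54993394],
       [-0.44506512,  0.32313097, -0.8351667 ]]), 't': array([-0.3986595 , -0.26308096,  1.42323956])}
```

View pics/top0.png

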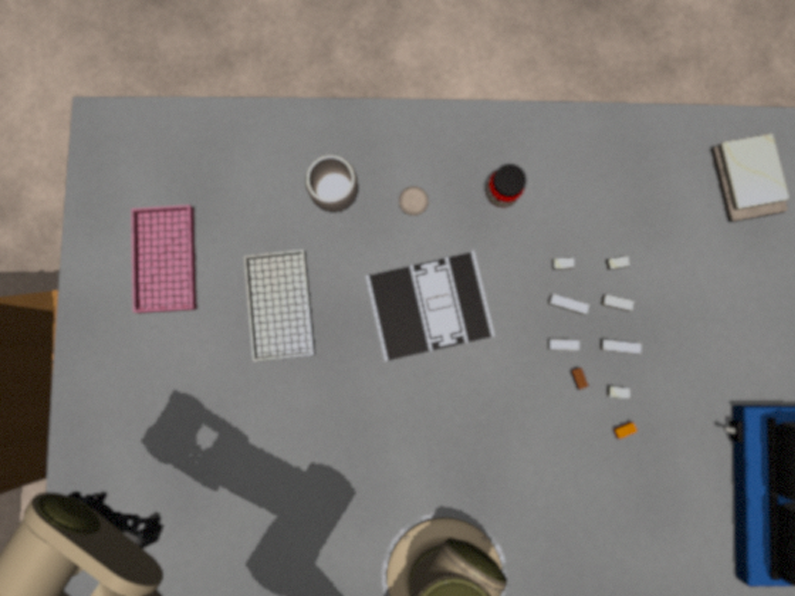

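View pics/scene0.png

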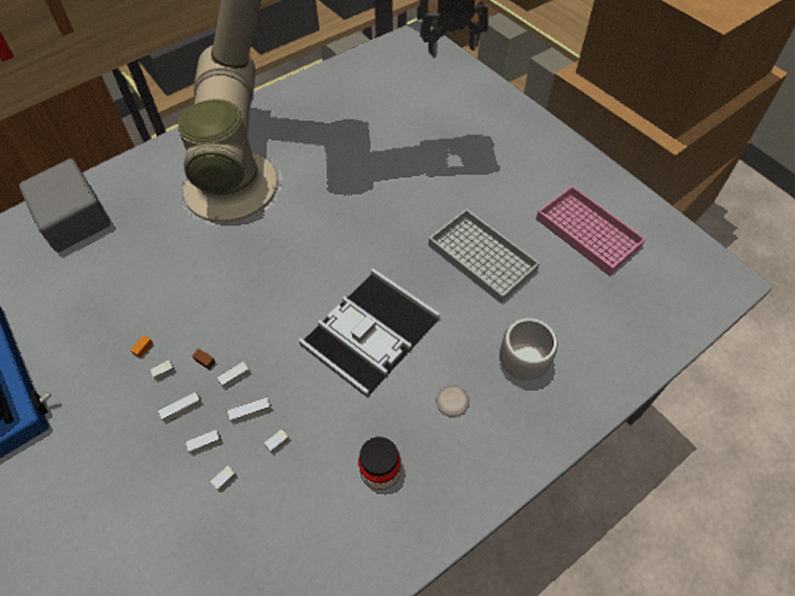

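Top view: the rack is at about (430,305) with its wide row on the left, the zinc sieve at (279,305), and the pink look-alike at (163,260). There are 7 bars: three short at (564,263), (619,262), (620,392), two middle at (619,302), (564,345), and two long at (569,304), (622,347). The brown one (580,378) and the orange one (626,430) are decoys.

```bash
cat >> h.py <<'E'
def bars(c,E,zt=0.02,roi=None,thr=170,amin=60):
    g=c["color"].astype(int); m=((g.min(2)>thr)).astype(np.uint8)
    if roi is not None:
        r=np.zeros_like(m); r[roi[1]:roi[3],roi[0]:roi[2]]=1; m*=r
    out=[]
    for k in cv2.findContours(m,cv2.RETR_EXTERNAL,cv2.CHAIN_APPROX_NONE)[0]:
        if cv2.contourArea(k)<amin: continue
        P=unproj(c,k[:,0],zt,E)[:,:2].astype(np.float32)
        (x,y),(w,h),a=cv2.minAreaRect(P*1000)
        if w<h: w,h,a=h,w,a+90
        out.append((round(x/1000,4),round(y/1000,4),round(w,1),round(h,1),round((a+90)%180-90,1)))
    return out
E
python3 - <<'E'
from h import *
import pickle
c=pickle.load(open('top.pkl','rb'));E=ext(c)
for t in (150,170): print(*bars(c,E,0.02,(380,170,460,290),t,30),sep='\n')
cv2.imwrite('pics/rs.png',cv2.resize(c["color"][165:265,165:355],None,fx=4,fy=4,interpolation=cv2.INTER_CUBIC))
E
```

```text
(0.3615, -0.3407, 36.8, 19.4, -89.3)
(0.4522, -0.3462, 74.8, 19.2, 84.2)
(0.4545, -0.2321, 54.1, 18.4, 86.1)
(0.5405, -0.3416, 57.1, 19.3, 77.9)
(0.5365, -0.2434, 74.5, 19.9, 74.1)
(0.6173, -0.2337, 37.4, 17.2, -89.0)
(0.6216, -0.3445, 37.4, 18.2, -80.9)
(0.3623, -0.342, 29.0, 14.8, 83.7)
(0.453, -0.3463, 68.6, 15.6, 84.9)
(0.4545, -0.2307, 50.8, 14.0, -89.1)
(0.5407, -0.3414, 52.1, 14.9, 78.3)
(0.5362, -0.2431, 71.0, 15.5, 73.7)
(0.6187, -0.2338, 31.5, 14.3, -89.0)
(0.6214, -0.3446, 29.5, 14.0, -77.7)
```

View pics/rs.png

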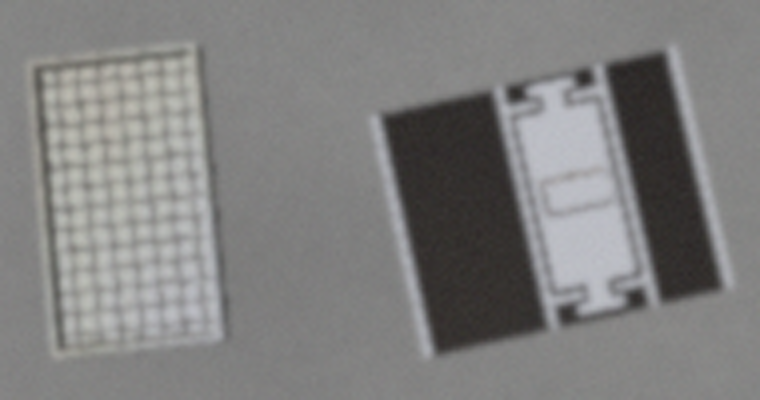

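```bash
python3 - <<'E'
from h import *
import pickle
c=pickle.load(open('top.pkl','rb'));E=ext(c)
for n,z,q in(("rack",.02,[(370,114),(676,46),(732,289),(425,356)]),("sieve",.028,[(27,62),(200,43),(228,338),(53,357)])):
    P=unproj(c,(np.array(q)+.5)/4-.5+165,z,E)[:,:2]
    d=(P[0]+P[1]-P[2]-P[3])/2; e=(P[0]+P[3]-P[1]-P[2])/2
    print(n,P.mean(0).round(4),np.linalg.norm(d),np.linalg.norm(e),np.degrees(np.arctan2(d[1],d[0])),np.degrees(np.arctan2(-e[0],e[1])))
P=unproj(c,(np.array([(543,182),(608,174),(613,205),(549,215)])+.5)/4-.5+165,.044,E)[:,:2];print("ridge",P.mean(0))
E
```

```text
rack [0.5283 0.0354] 0.17554223347101344 0.22115738134395893 13.4719333484989 13.377411077500714
sieve [0.5239 0.333 ] 0.20896397491824167 0.12305458896949002 7.157053520098769 7.169233323739293
ridge [0.53091433 0.01790134]
```

```bash
python3 -m pendant '{"deltas":[0,0,-0.168,2.95,-4.19,0,0, 0,0,-0.168,2.95,-4.19,0,0, 0,0,-0.168,2.95,-4.19,0,0, 0,0,-0.168,2.95,-4.19,0,0, 0,0,-0.168,2.95,-4.19,0,0, 0,0,-0.17,2.95,-4.19,0,0, 0,0,0,2.95,-4.19,0,0, 0,0,0,2.95,-4.19,0,0]}' 40
python3 -m pendant '{"deltas":[0,0,0,2.95,-4.19,0,0, 0,0,0,2.95,-4.19,0,0, 0,0,0,2.95,-4.19,0,0, 0,0,0,2.95,-4.19,0,0, 0,0,0,0,0,0,0, 0,0,0,0,0,0,0]}'
python3 - <<'E'
from h import *
import pickle
o=arm.get_obs();c=arm.read_camera("wrist");pickle.dump((o,c),open('w0.pkl','wb'))
print(o["q"].round(1),o["opening"],np.array(c["hand_eye"]).round(3))
cv2.imwrite('pics/w0.png',cv2.resize(c["color"],None,fx=1.42,fy=1.42,interpolation=cv2.INTER_CUBIC))
E
```

```text
time_s: 1.1
ee_pos: [0.4132, 0.1841, 0.2482]
orientation: [-180.0, -0.0, 103.4]
contact_force: [0.0, -0.2, 0.2]
opening: 0.0426
finger_force: 0.0
time_s: 1.85
ee_pos: [0.5301, 0.0184, 0.248]
orientation: [-179.9, -0.0, 103.4]
contact_force: [0.8, -0.2, -0.1]
opening: 0.043
finger_force: 0.0
[-10.8  19.9  77.4   0.   82.8 -24.2] 0.042964633334321795 [[ 0.    -0.961 -0.277  0.07 ]
 [ 1.     0.    -0.001  0.001]
 [ 0.001 -0.277  0.961 -0.125]
 [ 0.     0.     0.     1.   ]]
```

View pics/w0.png

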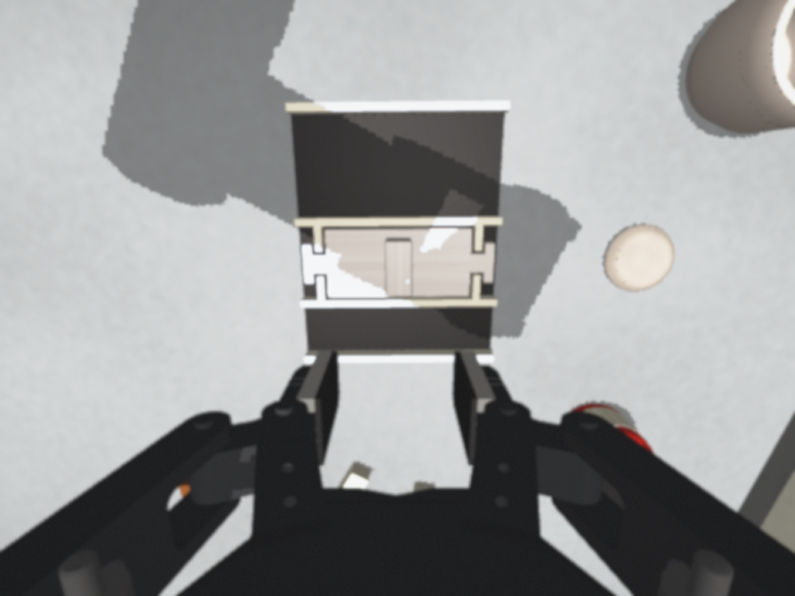

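```bash
python3 - <<'E'
from h import *
import pickle
o,c=pickle.load(open('w0.pkl','rb'));E=ext(c,o)
U=lambda q,z:unproj(c,(np.array(q)+.5)/1.42-.5,z,E)[:,:2]
rc=np.array([.5283,.0354]);a=np.radians(13.4);R=np.array([[np.cos(a),-np.sin(a)],[np.sin(a),np.cos(a)]])
print(((U([(286,105),(510,103),(295,222),(501,221),(301,303),(497,303),(304,356),(493,356)],.02)-rc)@R*1000).round(1))
print('ridge',((U([(386,239),(412,239),(411,297),(386,297)],.044)-rc)@R*1000).round(1))
print((U([(386,239),(412,239),(411,297),(386,297)],.044)).mean(0))
E
```

```text
[[ -88.1  108.9]
 [  87.8  110.2]
 [ -87.1   18. ]
 [  87.2   18.8]
 [ -86.6  -53.6]
 [  88.7  -53.6]
 [ -87.1 -105.1]
 [  88.5 -105. ]]
ridge [[ -9.6   6.9]
 [ 11.2   6.9]
 [ 10.9 -41.2]
 [ -9.9 -41.2]]
[0.53290671 0.01889846]
```

```bash
python3 -m pendant '{"deltas":[0,0,0,0.27,0,-4.5,0, 0,0,0,0,0,-4.5,0, 0,0,0,0,0,-4.5,0, 0,0,0,0,0,-4.5,0, 0,0,0,0,0,-1.4,0, 0,0,0,0,0,-1.35,0, 0,0,0,0,0,0,0, 0,0,0,0,0,0,0]}' 70
python3 -m pendant '{"deltas":[0,0,0,0,0,0,1, 0,0,0,0,0,0,1, 0,0,0,0,0,0,1, 0,0,0,0,0,0,1, 0,0,0,0,0,0,1]}'
```

```text
time_s: 2.9
ee_pos: [0.5339, 0.018, 0.0419]
orientation: [179.9, 0.0, 103.4]
contact_force: [-0.1, -0.1, 0.4]
opening: 0.0427
finger_force: 0.0
time_s: 3.52
ee_pos: [0.5336, 0.018, 0.0419]
orientation: [179.9, 0.0, 103.4]
contact_force: [-0.9, -0.0, 6.1]
opening: 0.0208
finger_force: 69.6
```

```bash
python3 -m pendant '{"deltas":[0,0,0,0,0,0.7,1, 0,0,0,0,0,1,1, 0,0,0,0,0,1.3,1, 0,0,0,0,0,1.5,1, 0,0,0,0,0,2,1, 0,0,0,0,0,2,1, 0,0,0,0,0,1.5,1, 0,0,0,0,0,0,1]}'
python3 - <<'E'
from h import *
import pickle
o=arm.get_obs();c=arm.read_camera("wrist");pickle.dump((o,c),open('w1.pkl','wb'))
print(o["contact_force"],o["opening"])
cv2.imwrite('pics/w1.png',c["color"])
E
```

```text
time_s: 4.53
ee_pos: [0.5337, 0.018, 0.1423]
orientation: [179.8, 0.1, 103.4]
contact_force: [-0.0, 0.6, -2.3]
opening: 0.0204
finger_force: 68.7
[-0.0045411   0.62095351 -2.27686403] 0.02043068496581288
```

View pics/w1.png

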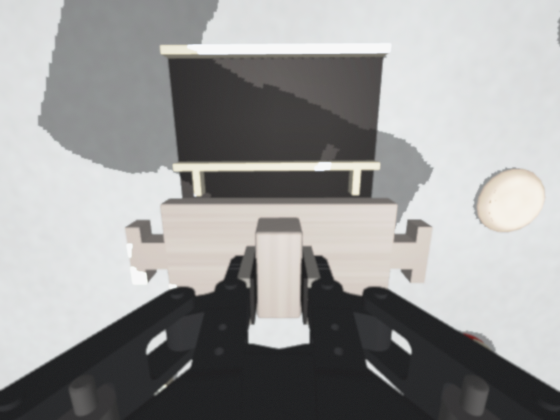

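```bash
python3 -m pendant '{"deltas":[0,0,-0.02,0,2,0,1, 0,0,-0.02,-0.2,4.5,0,1, 0,0,-0.02,-0.2,5,0,1, 0,0,-0.02,-0.2,5,0,1, 0,0,-0.029,-0.2,5,0,1, 0,0,0,-0.18,5,0,1, 0,0,0,0,3.5,0,1, 0,0,0,0,1.5,0,1]}' 
python3 -m pendant '{"deltas":[0,0,0,0,0,-1,1, 0,0,0,0,0,-2,1, 0,0,0,0,0,-2,1, 0,0,0,0,0,-1.5,1, 0,0,0,0,0,0,1]}' 
python3 - <<'E'
from h import *
o=arm.get_obs();c=arm.read_camera("wrist")
print(o["contact_force"],o["opening"])
cv2.imwrite('pics/w2.png',c["color"])
E
```

```text
time_s: 5.58
ee_pos: [0.5228, 0.3346, 0.1399]
orientation: [-179.9, 0.0, 97.3]
contact_force: [-0.1, -0.3, -1.3]
opening: 0.0204
finger_force: 68.7
time_s: 6.2
ee_pos: [0.5231, 0.332, 0.0745]
orientation: [-179.8, 0.0, 97.1]
contact_force: [0.2, 0.2, -2.0]
opening: 0.0205
finger_force: 68.7
[ 0.18858019  0.18034357 -2.0167804 ] 0.020507357486092708
```

View pics/w2.png

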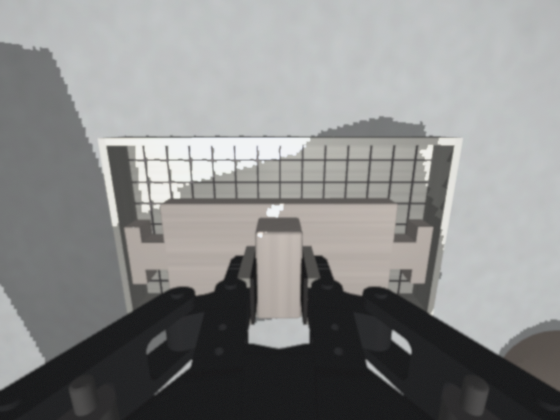

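```bash
python3 -m pendant '{"deltas":[0,0,0,0,0,-1.5,1, 0,0,0,0,0,-1,1, 0,0,0,0,0,-0.5,1, 0,0,0,0,0,-0.3,1, 0,0,0,0,0,0,1, 0,0,0,0,0,0,1]}' 
python3 -m pendant '{"deltas":[0,0,0,0,0,0,0, 0,0,0,0,0,0,0, 0,0,0,0,0,0,0, 0,0,0,0,0,1,0, 0,0,0,0,0,3,0, 0,0,0,0,0,5,0, 0,0,0,0,0,6,0, 0,0,0,0,-2,3,0]}' 
python3 - <<'E'
from h import *
import pickle
c=arm.read_camera("top");E=ext(c);pickle.dump(c,open('top1.pkl','wb'))
print(*bars(c,E,0.02,(380,170,460,290),150,30),sep='\n')
E
```

```text
time_s: 7.0
ee_pos: [0.5236, 0.3332, 0.0431]
orientation: [180.0, -0.0, 97.2]
contact_force: [-0.2, 0.3, -2.6]
opening: 0.0204
finger_force: 68.8
time_s: 8.0
ee_pos: [0.5238, 0.3138, 0.2271]
orientation: [179.7, -0.1, 97.3]
contact_force: [-0.4, -0.9, -0.9]
opening: 0.0427
finger_force: 0.0
(0.3624, -0.3408, 37.5, 20.8, 84.5)
(0.4522, -0.3463, 74.3, 20.8, 86.8)
(0.4545, -0.2335, 56.5, 19.6, -89.1)
(0.5407, -0.3419, 57.7, 20.1, 78.3)
(0.5364, -0.2436, 75.7, 20.5, 74.1)
(0.6187, -0.2337, 37.5, 20.1, -89.0)
(0.6217, -0.3446, 39.2, 19.0, -77.7)
```

```bash
python3 -m pendant '{"deltas":[0,0,-0.1,0.1,-5.57,0,0, 0,0,-0.1,0.1,-5.57,0,0, 0,0,-0.1,0.1,-5.57,0,0, 0,0,-0.107,0.1,-5.57,0,0, 0,0,0,0.1,-5.57,0,0, 0,0,0,0.1,-5.57,-0.7,0, 0,0,0,0.1,-5.57,-0.7,0, 0,0,0,0.1,-5.57,-0.7,0]}' 
python3 -m pendant '{"deltas":[0,0,0,0.2,-5.57,-0.6,0, 0,0,0,0.2,-5.57,0,0, 0,0,0,0,0,0,0, 0,0,0,0,0,0,0]}' 
python3 - <<'E'
from h import *
import pickle
o=arm.get_obs();c=arm.read_camera("wrist");pickle.dump((o,c),open('w3.pkl','wb'))
cv2.imwrite('pics/w3.png',c["color"])
E
```

```text
time_s: 9.05
ee_pos: [0.5312, -0.1343, 0.2023]
orientation: [179.9, 0.0, 73.8]
contact_force: [1.4, -0.5, -0.6]
opening: 0.0427
finger_force: 0.0
time_s: 9.55
ee_pos: [0.5353, -0.2435, 0.196]
orientation: [-180.0, -0.0, 73.8]
contact_force: [-0.3, 0.3, -0.3]
opening: 0.0429
finger_force: 0.0
```

View pics/w3.png

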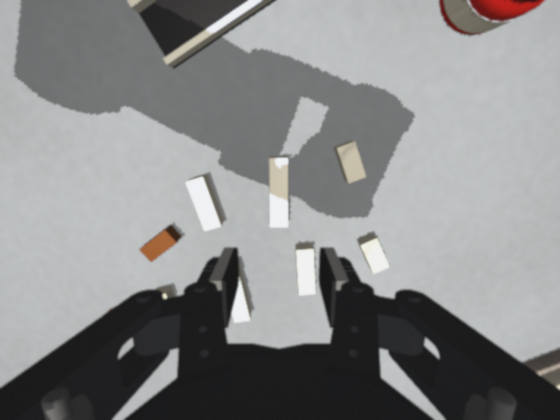

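```bash
cat >> h.py <<'E'
from scipy.optimize import minimize
def mask(c):
    g=cv2.resize(c["color"],None,fx=4,fy=4,interpolation=cv2.INTER_CUBIC); g=cv2.GaussianBlur(g,(0,0),2.).astype(int)
    ch=g[...,2]-g[...,0]
    return ((g.min(2)>232)|((ch>14)&(ch<75)&(g.max(2)>90))).astype(np.uint8)
def fit(c,E,x,y,yaw,L,z0=0.0,m=None,dz=0.02):
    """IoU-fit of a bar (length L along yaw, 20x20) -> x,y,yaw,score"""
    m=mask(c) if m is None else m
    B=np.array([[i*L/2,j*.01,k*dz] for i in(-1,1) for j in(-1,1) for k in(0,1)])
    def hull(p):
        a=np.radians(p[2]);R=np.array([[np.cos(a),-np.sin(a)],[np.sin(a),np.cos(a)]])
        X=np.c_[B[:,:2]@R.T+[p[0]/1e3,p[1]/1e3],B[:,2]+z0]
        return cv2.convexHull(((proj(c,X,E)+.5)*4-.5).astype(np.float32))
    h0=hull([x*1e3,y*1e3,yaw]);x0,y0=(h0.min((0,1))-70).astype(int).clip(0) if 0 else (h0[:,0].min(0)-70).astype(int).clip(0)
    x1,y1=(h0[:,0].max(0)+70).astype(int); mm=m[y0:y1,x0:x1]
    n,lab=cv2.connectedComponents(mm)
    cnt=np.zeros_like(mm);cv2.fillConvexPoly(cnt,(h0[:,0]-[x0,y0]).round().astype(int),1)
    k=np.bincount(lab[cnt>0],minlength=n);k[0]=0;mm=(lab==k.argmax()).astype(np.uint8)
    def cost(p):
        r=np.zeros_like(mm);cv2.fillConvexPoly(r,((hull(p)[:,0]-[x0,y0])*16).round().astype(int),1,shift=4)
        return -(r&mm).sum()/(r|mm).sum()
    best=min((minimize(cost,[x*1e3,y*1e3,yaw+d],method='Nelder-Mead',options=dict(initial_simplex=np.array([x*1e3,y*1e3,yaw+d])+np.array([[0,0,0],[6,0,0],[0,6,0],[0,0,6]]))) for d in(-4,4)),key=lambda r:r.fun)
    return np.round(best.x,1),round(-best.fun,3)
E
python3 - <<'E'
from h import *
import pickle
o,c=pickle.load(open('w3.pkl','rb'));E=ext(c,o);m=mask(c)
for b in[(.5364,-.2436,74,.076),(.4545,-.2335,89,.058),(.6187,-.2337,91,.04),(.6217,-.3446,101,.04),(.5407,-.3419,78,.058)]: print(fit(c,E,*b,m=m))
E
```

```text
(array([ 557.7, -262.3,   68. ]), np.float64(-0.0))
(array([ 492.5, -217.5,   61. ]), np.float64(-0.0))
(array([ 646.7, -229.7,   81. ]), np.float64(-0.0))
(array([ 649.7, -340.6,   91. ]), np.float64(-0.0))
(array([ 568.7, -337.9,   68. ]), np.float64(-0.0))h.py:51: RuntimeWarning: overflow encountered in scalar negative
  return -(r&mm).sum()/(r|mm).sum()
```

```bash
sed -i 's/return -(r&mm).sum()\/(r|mm).sum()/return -float((r\&mm).sum())\/float((r|mm).sum())/' h.py
python3 - <<'E'
from h import *
import pickle
o,c=pickle.load(open('w3.pkl','rb'));E=ext(c,o);m=mask(c)
for b in[(.5364,-.2436,74,.076),(.4545,-.2335,89,.058),(.6187,-.2337,91,.04),(.6217,-.3446,101,.04),(.5407,-.3419,78,.058)]: print(fit(c,E,*b,m=m))
E
```

```text
(array([ 535.7, -244.1,   74.1]), np.float64(0.454))
(array([ 452.6, -234.4,   82.9]), np.float64(0.635))
(array([ 618.8, -233.4,  100. ]), np.float64(0.851))
(array([ 623. , -350.4,  108.4]), np.float64(0.468))
(array([ 539.2, -349.5,   81.3]), np.float64(0.692))
```

```bash
python3 - <<'E'
from h import *
import pickle
o,c=pickle.load(open('w3.pkl','rb'));g=c["color"]
for n,(u,v) in dict(table=(250,300),table2=(420,200),shade=(230,120),barlit=(203,205),bartan=(278,180),tan2=(350,160),barlit2=(305,275),L2lit=(278,210),S3=(374,256)).items(): print(n,g[v-2:v+3,u-2:u+3].mean((0,1)).round(),g[v-4:v+5,u-4:u+5].std((0,1)).round(1))
cv2.imwrite('pics/m.png',np.hstack([mask(c)[500:1400,600:1700]*255,cv2.cvtColor(cv2.resize(c["color"],None,fx=4,fy=4),cv2.COLOR_BGR2GRAY)[500:1400,600:1700]])[::3,::3])
E
```

```text
table [127. 129. 129.] [34.9 32.4 30.9]
table2 [192. 192. 190.] [0.7 0.8 0.6]
shade [117. 117. 115.] [0.6 0.7 0.7]
barlit [244. 241. 240.] [0.2 0.5 0. ]
bartan [176. 198. 205.] [1.1 1.1 1. ]
tan2 [171. 193. 200.] [1.2 1.3 1.3]
barlit2 [240. 241. 240.] [0.  0.3 0.1]
L2lit [244. 242. 240.] [0.  0.5 0. ]
S3 [238. 241. 240.] [0.8 0.1 0.2]
```

View pics/m.png

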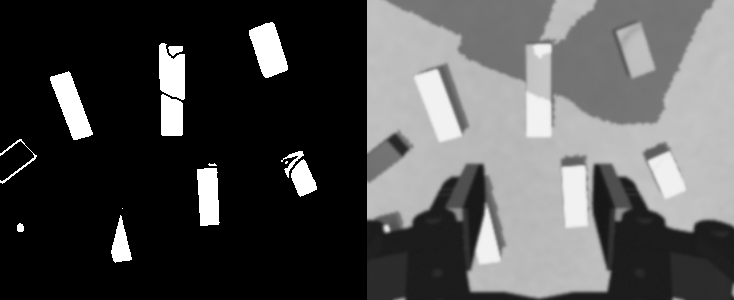

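```bash
python3 - <<'E'
s=open('h.py').read()
s=s.replace("return ((g.min(2)>232)|((ch>14)&(ch<75)&(g.max(2)>90))).astype(np.uint8)","m=((g.min(2)>216)|((ch>10)&(ch<60)&(g.max(2)>165))).astype(np.uint8)\n    return cv2.morphologyEx(m,cv2.MORPH_CLOSE,np.ones((13,13),np.uint8))")
s=s.replace("for k in(0,1)])","for k in(1,)])")
open('h.py','w').write(s)
E
python3 - <<'E'
from h import *
import pickle
o,c=pickle.load(open('w3.pkl','rb'));E=ext(c,o);m=mask(c)
for b in[(.5364,-.2436,74,.076),(.4545,-.2335,89,.058),(.6187,-.2337,91,.04),(.6217,-.3446,101,.04),(.5407,-.3419,78,.058)]: print(fit(c,E,*b,m=m))
E
```

```text
(array([ 536. , -243. ,   74.3]), np.float64(0.934))
(array([ 455.2, -232. ,   90.4]), np.float64(0.936))
(array([ 617.9, -232.3,   95.5]), np.float64(0.879))
(array([ 620.4, -342.3,  101.5]), np.float64(0.955))
(array([ 540.3, -340.1,   78.1]), np.float64(0.918))
```

```bash
python3 -m pendant '{"deltas":[0,0,0.005,0.07,0,-4.5,0, 0,0,0,0,0,-4.5,0, 0,0,0,0,0,-4.5,0, 0,0,0,0,0,-2.5,0, 0,0,0,0,0,-1,0, 0,0,0,0,0,-0.6,0, 0,0,0,0,0,0,0, 0,0,0,0,0,0,0]}' 60
python3 -m pendant '{"deltas":[0,0,0,0,0,0,1, 0,0,0,0,0,0,1, 0,0,0,0,0,0,1, 0,0,0,0,0,0,1]}'
python3 -m pendant '{"deltas":[0,0,0,0,0,2,1, 0,0,0,0,0,4,1, 0,0,0,0,0,4,1, 0,0,0,0,0,0,1]}'
```

```text
time_s: 10.6
ee_pos: [0.5365, -0.2441, 0.0208]
orientation: [179.9, 0.0, 74.1]
contact_force: [0.0, 0.8, 0.2]
opening: 0.0426
finger_force: 0.0
time_s: 11.1
ee_pos: [0.5365, -0.2441, 0.0206]
orientation: [179.9, 0.0, 74.1]
contact_force: [-0.3, -0.1, 6.2]
opening: 0.0183
finger_force: 60.2
time_s: 11.6
ee_pos: [0.5371, -0.2446, 0.1227]
orientation: [179.7, 0.1, 74.1]
contact_force: [0.0, -0.3, -0.3]
opening: 0.0187
finger_force: 59.3
```

```bash
python3 -m pendant '{"deltas":[0,0,0.073,0.36,3,0,1, 0,0,0.073,0.36,5.3,0,1, 0,0,0.073,0.36,5.8,0,1, 0,0,0.073,0.36,5.8,0,1, 0,0,0.073,0.36,5.8,0,1, 0,0,0.073,0.38,5.3,0,1, 0,0,0.073,0.38,3,0,1, 0,0,0,0,1.24,-1,1]}' 
python3 -m pendant '{"deltas":[0,0,0,0,0,-3,1, 0,0,0,0,0,-3,1, 0,0,0,0,0,-1,1, 0,0,0,0,0,0,1]}'
python3 -m pendant '{"deltas":[0,0,0,0,0,-0.7,1, 0,0,0,0,0,-0.4,1, 0,0,0,0,0,0,1, 0,0,0,0,0,0,1]}'
```

```text
time_s: 12.6
ee_pos: [0.5615, 0.1099, 0.1088]
orientation: [-180.0, -0.0, 103.5]
contact_force: [0.4, -0.4, -0.5]
opening: 0.0183
finger_force: 59.3
time_s: 13.1
ee_pos: [0.5615, 0.1079, 0.0392]
orientation: [-179.9, -0.0, 103.3]
contact_force: [-0.1, -0.5, -0.3]
opening: 0.0187
finger_force: 59.3
time_s: 13.6
ee_pos: [0.5619, 0.1085, 0.0291]
orientation: [180.0, 0.0, 103.4]
contact_force: [-0.6, 0.5, -0.9]
opening: 0.0187
finger_force: 59.3
```

```bash
python3 -m pendant '{"deltas":[0,0,0,0,0,-0.15,1, 0,0,0,0,0,0,0.2, 0,0,0,0,0,0,0.2, 0,0,0,0,0,0,0.2, 0,0,0,0,0,2,0.2, 0,0,0,0,0,4,0.2, 0,0,0,0,0,6,0.2, 0,0,0,0,-2.5,5.5,0]}' 
python3 - <<'E'
from h import *
import pickle
o=arm.get_obs();c=arm.read_camera("wrist");E=ext(c,o);pickle.dump((o,c),open('w4.pkl','wb'))
print(o["ee_pos"]);print(fit(c,E,.5625,.1081,103.4,.076,z0=.006))
cv2.imwrite('pics/w4.png',c["color"])
E
```

```text
time_s: 14.6
ee_pos: [0.5615, 0.0842, 0.2044]
orientation: [180.0, -0.0, 103.5]
contact_force: [1.3, 0.1, -0.3]
opening: 0.0428
finger_force: 0.0
[0.56147424 0.08417468 0.20438902]
(array([559.8, 117.7, 103.4]), np.float64(0.616))
```

View pics/w4.png

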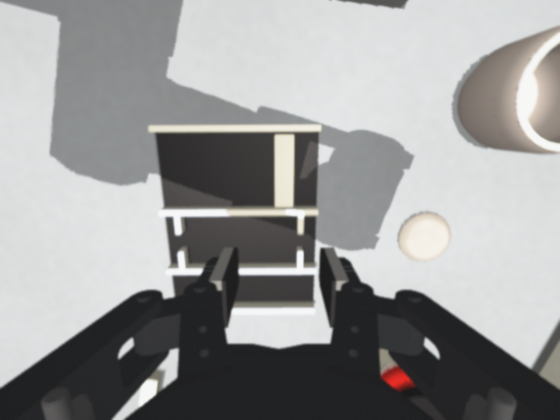

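```bash
python3 -m pendant '{"deltas":[0,0,-0.0524,-1.21,-4.78,0,0, 0,0,-0.0524,-1.21,-4.78,0,0, 0,0,-0.0524,-1.21,-4.78,0,0, 0,0,-0.0524,-1.21,-4.78,0,0, 0,0,-0.0524,-1.21,-4.78,0,0, 0,0,-0.0524,-1.21,-4.78,-0.8,0, 0,0,0,-1.21,-4.78,0,0, 0,0,0,-1.21,-4.78,0,0]}' 
python3 -m pendant '{"deltas":[0,0,0,-1.21,-4.78,0,0, 0,0,0,0,0,0,0, 0,0,0,0,0,0,0]}' 
cat > look.py <<'E'
from h import *
import sys,pickle
B=dict(S1=(.3624,-.3408,88,.04),L1=(.4522,-.3463,85.5,.076),M1=(.4552,-.232,90,.058),M2=(.5403,-.3405,78,.058),S2=(.618,-.2325,95,.04),S3=(.6205,-.343,101,.04))
o=arm.get_obs();c=arm.read_camera("wrist");E=ext(c,o);pickle.dump((o,c),open('w.pkl','wb'));m=mask(c)
p=o["ee_pos"];y=o["orientation"][2];print("tcp",(p*1e3).round(1),round(y,1))
for n in sys.argv[1:]:
    f,s=fit(c,E,*B[n],m=m);print(n,f,s,"move cm",((f[:2]-p[:2]*1e3)/10).round(2),"turn",round(np.radians((f[2]-y+90)%180-90),3))
E
python3 look.py L1 M2 S1; python3 - <<'E'
from h import *
import pickle
o,c=pickle.load(open('w4.pkl','rb'));E=ext(c,o)
rc=np.array([.5285,.0352]);a=np.radians(13.4);R=np.array([[np.cos(a),-np.sin(a)],[np.sin(a),np.cos(a)]])
U=lambda q,z:((unproj(c,np.array(q),z,E)[:,:2]-rc)@R*1000).round(1)
print(U([(275,135),(294,135),(275,206),(294,206)],.026));print(U([(149,126),(320,125),(163,212),(318,212)],.02))
E
```

```text
time_s: 15.65
ee_pos: [0.4643, -0.3004, 0.1941]
orientation: [180.0, -0.0, 85.4]
contact_force: [0.9, -0.8, 0.4]
opening: 0.0426
finger_force: 0.0
time_s: 16.02
ee_pos: [0.4528, -0.3462, 0.1941]
orientation: [-180.0, -0.0, 85.4]
contact_force: [0.1, -0.2, -0.1]
opening: 0.0427
finger_force: 0.0
tcp [ 452.8 -346.2  194.1] 85.4
L1 [ 452.8 -345.9   84.1] 0.92 move cm [-0.    0.03] turn -0.022
M2 [ 540.2 -341.3   76.8] 0.878 move cm [8.74 0.49] turn -0.15
S1 [ 363.2 -339.7   83.9] 0.909 move cm [-8.96  0.65] turn -0.026
[[ 40.4 101. ]
 [ 59.6 101. ]
 [ 40.3  26.4]
 [ 60.9  26.4]]
[[-88.8 109.4]
 [ 86.4 110.8]
 [-84.4  17.5]
 [ 88.   17.9]]
```

```bash
python3 -m pendant '{"deltas":[0,0,-0.022,0,0.03,-4.5,0, 0,0,0,0,0,-4.5,0, 0,0,0,0,0,-4.5,0, 0,0,0,0,0,-2.4,0, 0,0,0,0,0,-1,0, 0,0,0,0,0,-0.45,0, 0,0,0,0,0,0,0, 0,0,0,0,0,0,1]}' 60
python3 -m pendant '{"deltas":[0,0,0,0,0,0,1, 0,0,0,0,0,0,1, 0,0,0,0,0,0,1, 0,0,0,0,0,2,1, 0,0,0,0,0,4,1, 0,0,0,0,0,4,1, 0,0,0,0,0,0,1]}'
python3 -m pendant '{"deltas":[0,0,0.042,0.15,3.5,0,1, 0,0,0.042,0.15,6,0,1, 0,0,0.042,0.15,6,0,1, 0,0,0.042,0.15,6,0,1, 0,0,0.042,0.15,6,0,1, 0,0,0.042,0.15,6,0,1, 0,0,0.042,0.15,6,0,1, 0,0,0.043,0.2,3.6,0,1]}' 
python3 -m pendant '{"deltas":[0,0,0,0,0,0,1, 0,0,0,0,0,0,1]}'
```

```text
time_s: 17.08
ee_pos: [0.4532, -0.3467, 0.0217]
orientation: [179.9, 0.1, 84.1]
contact_force: [-0.0, 0.8, 0.2]
opening: 0.0254
finger_force: 0.0
time_s: 17.95
ee_pos: [0.4537, -0.3474, 0.1238]
orientation: [179.7, 0.2, 84.1]
contact_force: [0.1, 0.5, -1.8]
opening: 0.0185
finger_force: 58.9
time_s: 18.95
ee_pos: [0.4644, 0.087, 0.1201]
orientation: [-179.9, -0.0, 103.6]
contact_force: [0.9, -1.2, -1.0]
opening: 0.0184
finger_force: 58.9
time_s: 19.2
ee_pos: [0.4651, 0.0842, 0.1203]
orientation: [-179.9, -0.0, 103.4]
contact_force: [-0.6, 0.0, -1.0]
opening: 0.0183
finger_force: 59.0
```

```bash
python3 -m pendant '{"deltas":[0,0,0,0,0,-3,1, 0,0,0,0,0,-3,1, 0,0,0,0,0,-2,1, 0,0,0,0,0,-0.8,1, 0,0,0,0,0,-0.4,1, 0,0,0,0,0,0,1, 0,0,0,0,0,0,0.2, 0,0,0,0,0,0,0.2]}' 
python3 -m pendant '{"deltas":[0,0,0,0,0,0,0.2, 0,0,0,0,0,2,0.2, 0,0,0,0,0,4,0.2, 0,0,0,0,0,6,0.2, 0,0,0,0,-2.5,4.7,0]}' 
python3 - <<'E'
from h import *
import pickle
o=arm.get_obs();c=arm.read_camera("wrist");pickle.dump((o,c),open('w5.pkl','wb'))
E
python3 -m pendant '{"deltas":[0,0,-0.047,-0.2,-5.8,0,0, 0,0,-0.047,-0.2,-5.8,0,0, 0,0,-0.047,-0.2,-5.8,0,0, 0,0,-0.047,-0.2,-5.8,0,0, 0,0,-0.047,-0.2,-5.8,0,0, 0,0,0,0,0,0,0, 0,0,0,0,0,0,0]}' 
python3 look.py M1 S1 L1
```

```text
time_s: 20.2
ee_pos: [0.4656, 0.0846, 0.0293]
orientation: [179.9, 0.0, 103.4]
contact_force: [-0.9, -0.7, -0.2]
opening: 0.0341
finger_force: 0.0
time_s: 20.82
ee_pos: [0.4652, 0.0601, 0.1982]
orientation: [179.9, 0.0, 103.6]
contact_force: [1.1, -0.6, -0.1]
opening: 0.0428
finger_force: 0.0
time_s: 21.75
ee_pos: [0.4551, -0.2299, 0.1955]
orientation: [-180.0, -0.0, 90.0]
contact_force: [0.7, 0.7, -0.4]
opening: 0.0429
finger_force: 0.0
tcp [ 455.1 -229.9  195.5] 90.0
M1 [ 455.2 -232.1   90.5] 0.938 move cm [ 0.01 -0.22] turn 0.009
S1 [ 359.4 -338.4   86. ] 0.173 move cm [ -9.57 -10.85] turn -0.069
L1 [ 448.  -324.4   82.7] 0.198 move cm [-0.71 -9.45] turn -0.127
```

```bash
python3 -m pendant '{"deltas":[0,0,0.009,0,-0.18,-4.5,0, 0,0,0,0,0,-4.5,0, 0,0,0,0,0,-4.5,0, 0,0,0,0,0,-2.5,0, 0,0,0,0,0,-1,0, 0,0,0,0,0,-0.5,0, 0,0,0,0,0,0,0, 0,0,0,0,0,0,1]}' 60
python3 -m pendant '{"deltas":[0,0,0,0,0,0,1, 0,0,0,0,0,0,1, 0,0,0,0,0,0,1, 0,0,0,0,0,2,1, 0,0,0,0,0,4,1, 0,0,0,0,0,4,1, 0,0,0,0,0,0,1]}'
python3 -m pendant '{"deltas":[0,0,0.045,0.8,3.5,0,1, 0,0,0.045,1,4.8,0,1, 0,0,0.045,1,5.3,0,1, 0,0,0.045,1,5.3,0,1, 0,0,0.045,0.9,3.5,0,1, 0,0,0,0.63,2,0,1, 0,0,0,0,0,0,1, 0,0,0,0,0,0,1]}' 
```

```text
time_s: 22.8
ee_pos: [0.4557, -0.2324, 0.0216]
orientation: [179.9, 0.1, 90.5]
contact_force: [-0.5, 0.3, -0.6]
opening: 0.0259
finger_force: 0.0
time_s: 23.68
ee_pos: [0.4563, -0.233, 0.1237]
orientation: [179.7, 0.2, 90.5]
contact_force: [0.3, 0.2, -1.5]
opening: 0.0186
finger_force: 58.7
time_s: 24.68
ee_pos: [0.5083, 0.0113, 0.1204]
orientation: [-179.9, -0.0, 103.4]
contact_force: [-0.5, -1.1, -0.6]
opening: 0.0183
finger_force: 58.7
```

```bash
python3 -m pendant '{"deltas":[0,0,0,0,0.03,-3,1, 0,0,0,0,0,-3,1, 0,0,0,0,0,-2,1, 0,0,0,0,0,-0.8,1, 0,0,0,0,0,-0.4,1, 0,0,0,0,0,0,1, 0,0,0,0,0,0,0.2, 0,0,0,0,0,0,0.2]}' 
python3 -m pendant '{"deltas":[0,0,0,0,0,0,0.2, 0,0,0,0,0,2,0.2, 0,0,0,0,0,4,0.2, 0,0,0,0,0,6,0.2, 0,0,0,0,-2.5,4.7,0]}' 
python3 - <<'E'
from h import *
import pickle
o=arm.get_obs();c=arm.read_camera("wrist");pickle.dump((o,c),open('w6.pkl','wb'))
E
python3 -m pendant '{"deltas":[0,0,-0.075,0.53,-5.46,0,0, 0,0,-0.075,0.53,-5.46,0,0, 0,0,-0.075,0.53,-5.46,0,0, 0,0,-0.075,0.53,-5.46,0,0, 0,0,-0.075,0.53,-5.46,0,0, 0,0,-0.077,0.53,-5.46,0,0, 0,0,0,0,0,0,0, 0,0,0,0,0,0,0]}' 
python3 look.py M2 S3 S2
```

```text
time_s: 25.68
ee_pos: [0.5089, 0.012, 0.0293]
orientation: [179.9, 0.0, 103.4]
contact_force: [-0.6, -0.5, -0.6]
opening: 0.0341
finger_force: 0.0
time_s: 26.3
ee_pos: [0.5086, -0.0122, 0.1983]
orientation: [179.9, 0.0, 103.5]
contact_force: [0.7, -0.1, -0.6]
opening: 0.0428
finger_force: 0.0
time_s: 27.35
ee_pos: [0.5403, -0.34, 0.1954]
orientation: [-180.0, -0.0, 77.5]
contact_force: [0.2, 0.5, -0.2]
opening: 0.043
finger_force: 0.0
tcp [ 540.3 -340.   195.4] 77.5
M2 [ 540.2 -341.    78. ] 0.927 move cm [-0.01 -0.1 ] turn 0.009
S3 [ 620.7 -343.5  100.7] 0.856 move cm [ 8.04 -0.35] turn 0.405
S2 [ 617.8 -232.1   96.8] 0.894 move cm [ 7.75 10.79] turn 0.337
```

```bash
python3 -m pendant '{"deltas":[0,0,0.009,0,-0.06,-4.5,0, 0,0,0,0,0,-4.5,0, 0,0,0,0,0,-4.5,0, 0,0,0,0,0,-2.5,0, 0,0,0,0,0,-1,0, 0,0,0,0,0,-0.5,0, 0,0,0,0,0,0,0, 0,0,0,0,0,0,1]}' 60
python3 -m pendant '{"deltas":[0,0,0,0,0,0,1, 0,0,0,0,0,0,1, 0,0,0,0,0,0,1, 0,0,0,0,0,2,1, 0,0,0,0,0,4,1, 0,0,0,0,0,4,1, 0,0,0,0,0,0,1]}'
python3 -m pendant '{"deltas":[0,0,0.063,0.24,3.5,0,1, 0,0,0.063,0.24,6,0,1, 0,0,0.063,0.24,6,0,1, 0,0,0.063,0.24,6,0,1, 0,0,0.063,0.24,6,0,1, 0,0,0.063,0.24,5.5,0,1, 0,0,0.065,0.2,3.5,0,1, 0,0,0,0,0,0,1]}'
python3 -m pendant '{"deltas":[0,0,0,0,0,0,1]}'
```

```text
time_s: 28.4
ee_pos: [0.5408, -0.3413, 0.0218]
orientation: [179.9, 0.0, 78.0]
contact_force: [-0.1, -0.5, 0.1]
opening: 0.0257
finger_force: 0.0
time_s: 29.28
ee_pos: [0.5414, -0.342, 0.1242]
orientation: [179.7, 0.2, 78.0]
contact_force: [-0.0, -0.1, -1.2]
opening: 0.0183
finger_force: 59.9
time_s: 30.28
ee_pos: [0.5562, 0.0261, 0.1199]
orientation: [-179.9, -0.1, 103.6]
contact_force: [0.3, -0.1, -0.4]
opening: 0.0185
finger_force: 59.9
time_s: 30.4
ee_pos: [0.5566, 0.0233, 0.1202]
orientation: [-179.9, -0.0, 103.3]
contact_force: [0.4, -0.1, -1.2]
opening: 0.0184
finger_force: 59.9
```

```bash
python3 -m pendant '{"deltas":[0,0,0,0.03,0,-3,1, 0,0,0,0,0,-3,1, 0,0,0,0,0,-2,1, 0,0,0,0,0,-0.8,1, 0,0,0,0,0,-0.4,1, 0,0,0,0,0,0,1, 0,0,0,0,0,0,0.2, 0,0,0,0,0,0,0.2]}' 
python3 -m pendant '{"deltas":[0,0,0,0,0,0,0.2, 0,0,0,0,0,2,0.2, 0,0,0,0,0,4,0.2, 0,0,0,0,0,6,0.2, 0,0,0,0,-2.5,4.7,0]}' 
python3 - <<'E'
from h import *
import pickle
o=arm.get_obs();c=arm.read_camera("wrist");pickle.dump((o,c),open('w7.pkl','wb'))
E
python3 -m pendant '{"deltas":[0,0,-0.04,0.95,-4.86,0,0, 0,0,0,0.95,-4.86,0,0, 0,0,0,0.95,-4.86,0,0, 0,0,0,0.95,-4.86,0,0, 0,0,0,0.95,-4.86,0,0, 0,0,0,0.95,-4.86,0,0, 0,0,0,0.7,-4.86,0,0, 0,0,0,0,0,0,0]}' 
python3 -m pendant '{"deltas":[0,0,0,0,0,0,0]}'
python3 look.py S3 S2
```

```text
time_s: 31.4
ee_pos: [0.5574, 0.0239, 0.0293]
orientation: [179.9, 0.0, 103.4]
contact_force: [-0.1, -0.0, -0.0]
opening: 0.034
finger_force: 0.0
time_s: 32.02
ee_pos: [0.5571, -0.0003, 0.1983]
orientation: [179.9, 0.0, 103.5]
contact_force: [0.4, 0.1, -0.6]
opening: 0.0429
finger_force: 0.0
time_s: 33.08
ee_pos: [0.6206, -0.3446, 0.1943]
orientation: [-180.0, -0.0, 100.9]
contact_force: [-0.2, 0.3, 0.4]
opening: 0.0426
finger_force: 0.0
time_s: 33.2
ee_pos: [0.6211, -0.3408, 0.1954]
orientation: [-180.0, -0.0, 101.1]
contact_force: [0.8, -0.4, -0.3]
opening: 0.0429
finger_force: 0.0
tcp [ 621.1 -340.8  195.4] 101.1
S3 [ 620.8 -342.5  100.8] 0.899 move cm [-0.03 -0.17] turn -0.005
S2 [ 617.8 -232.9   94. ] 0.88 move cm [-0.33 10.79] turn -0.124
```

```bash
python3 -m pendant '{"deltas":[0,0,-0.005,-0.05,-0.13,-4.5,0, 0,0,0,0,0,-4.5,0, 0,0,0,0,0,-4.5,0, 0,0,0,0,0,-2.5,0, 0,0,0,0,0,-1,0, 0,0,0,0,0,-0.5,0, 0,0,0,0,0,0,0, 0,0,0,0,0,0,1]}' 60
python3 -m pendant '{"deltas":[0,0,0,0,0,0,1, 0,0,0,0,0,0,1, 0,0,0,0,0,0,1, 0,0,0,0,0,2,1, 0,0,0,0,0,4,1, 0,0,0,0,0,4,1, 0,0,0,0,0,0,1]}'
python3 -m pendant '{"deltas":[0,0,0.02,-0.4,3.5,0,1, 0,0,0.025,-0.4,5.8,0,1, 0,0,0,-0.4,5.8,0,1, 0,0,0,-0.4,5.8,0,1, 0,0,0,-0.5,5.5,0,1, 0,0,0,-0.45,4.5,0,1, 0,0,0,0,0,0,1, 0,0,0,0,0,0,1]}'
```

```text
time_s: 34.25
ee_pos: [0.621, -0.3428, 0.022]
orientation: [179.9, 0.1, 100.8]
contact_force: [-0.3, -0.3, -0.1]
opening: 0.0258
finger_force: 0.0
time_s: 35.12
ee_pos: [0.6218, -0.3435, 0.126]
orientation: [179.7, 0.3, 100.8]
contact_force: [0.1, 0.0, -0.7]
opening: 0.0186
finger_force: 60.3
time_s: 36.12
ee_pos: [0.5952, -0.0342, 0.1208]
orientation: [-180.0, 0.0, 103.4]
contact_force: [0.6, 0.3, -0.1]
opening: 0.0182
finger_force: 60.2
```

```bash
python3 -m pendant '{"deltas":[0,0,0,0.03,0.15,-3,1, 0,0,0,0,0,-3,1, 0,0,0,0,0,-2,1, 0,0,0,0,0,-0.8,1, 0,0,0,0,0,-0.4,1, 0,0,0,0,0,0,1, 0,0,0,0,0,0,0.2, 0,0,0,0,0,0,0.2]}' 
python3 -m pendant '{"deltas":[0,0,0,0,0,0,0.2, 0,0,0,0,0,2,0.2, 0,0,0,0,0,4,0.2, 0,0,0,0,0,6,0.2, 0,0,0,0,-2.5,4.7,0]}' 
python3 - <<'E'
from h import *
import pickle
o=arm.get_obs();c=arm.read_camera("wrist");pickle.dump((o,c),open('w8.pkl','wb'))
E
python3 -m pendant '{"deltas":[0,0,-0.07,0.55,-4.39,0,0, 0,0,-0.075,0.55,-4.39,0,0, 0,0,0,0.55,-4.39,0,0, 0,0,0,0.55,-4.39,0,0, 0,0,0,0,0,0,0, 0,0,0,0,0,0,0]}' 
python3 look.py S2
```

```text
time_s: 37.12
ee_pos: [0.5957, -0.0321, 0.0294]
orientation: [179.9, 0.0, 103.4]
contact_force: [-0.4, -1.2, 0.3]
opening: 0.0342
finger_force: 0.0
time_s: 37.75
ee_pos: [0.5955, -0.0562, 0.1985]
orientation: [179.9, 0.0, 103.5]
contact_force: [-0.0, 0.1, -0.6]
opening: 0.0425
finger_force: 0.0
time_s: 38.55
ee_pos: [0.6173, -0.2322, 0.1955]
orientation: [-180.0, -0.0, 95.1]
contact_force: [-0.0, 0.6, 0.6]
opening: 0.0428
finger_force: 0.0
tcp [ 617.3 -232.2  195.5] 95.1
S2 [ 617.7 -232.    94.6] 0.919 move cm [0.04 0.02] turn -0.008
```

```bash
python3 -m pendant '{"deltas":[0,0,-0.008,0,0.05,-4.5,0, 0,0,0,0,0,-4.5,0, 0,0,0,0,0,-4.5,0, 0,0,0,0,0,-2.5,0, 0,0,0,0,0,-1,0, 0,0,0,0,0,-0.5,0, 0,0,0,0,0,0,0, 0,0,0,0,0,0,1]}' 60
python3 -m pendant '{"deltas":[0,0,0,0,0,0,1, 0,0,0,0,0,0,1, 0,0,0,0,0,0,1, 0,0,0,0,0,2,1, 0,0,0,0,0,4,1, 0,0,0,0,0,4,1, 0,0,0,0,0,0,1]}'
python3 -m pendant '{"deltas":[0,0,0.05,-1.4,3.5,0,1, 0,0,0.05,-1.5,4.2,0,1, 0,0,0.054,-1.5,4.2,0,1, 0,0,0,-1.5,4.2,0,1, 0,0,0,-1.2,2.8,0,1, 0,0,0,0,0,0,1, 0,0,0,0,0,0,1]}'
```

```text
time_s: 39.6
ee_pos: [0.6179, -0.2324, 0.0219]
orientation: [179.9, 0.1, 94.6]
contact_force: [0.5, -0.1, 0.0]
opening: 0.0255
finger_force: 0.0
time_s: 40.48
ee_pos: [0.6186, -0.2329, 0.1243]
orientation: [179.7, 0.2, 94.6]
contact_force: [-0.6, -0.1, -1.8]
opening: 0.0186
finger_force: 59.8
time_s: 41.35
ee_pos: [0.5466, -0.0437, 0.1203]
orientation: [-180.0, -0.0, 103.4]
contact_force: [-0.4, -0.8, -0.8]
opening: 0.0185
finger_force: 59.8
```

```bash
python3 -m pendant '{"deltas":[0,0,0,0.03,-0.03,-3,1, 0,0,0,0,0,-3,1, 0,0,0,0,0,-2,1, 0,0,0,0,0,-0.8,1, 0,0,0,0,0,-0.4,1, 0,0,0,0,0,0,1, 0,0,0,0,0,0,0.2, 0,0,0,0,0,0,0.2]}' 
python3 -m pendant '{"deltas":[0,0,0,0,0,0,0.2, 0,0,0,0,0,2,0.2, 0,0,0,0,0,4,0.2, 0,0,0,0,0,6,0.2, 0,0,0,0,-2.5,4.7,0]}' 
python3 -m pendant '{"deltas":[0,0,-0.0484,-2.63,-3.88,0,0, 0,0,-0.0484,-2.63,-3.88,0,0, 0,0,-0.0484,-2.63,-3.88,0,0, 0,0,-0.0484,-2.63,-3.88,0,0, 0,0,-0.0484,-2.63,-3.88,0,0, 0,0,-0.0484,-2.63,-3.88,0,0, 0,0,-0.0484,-2.63,-3.88,0,0, 0,0,0,0,0,0,0]}' 
python3 -m pendant '{"deltas":[0,0,0,0,0,0,0]}'
python3 look.py S1
```

```text
time_s: 42.35
ee_pos: [0.547, -0.0436, 0.0293]
orientation: [179.9, 0.0, 103.4]
contact_force: [-0.1, -0.5, -0.3]
opening: 0.0341
finger_force: 0.0
time_s: 42.98
ee_pos: [0.5467, -0.0677, 0.1984]
orientation: [179.9, 0.0, 103.6]
contact_force: [0.3, -0.4, 0.5]
opening: 0.0428
finger_force: 0.0
time_s: 43.98
ee_pos: [0.3612, -0.3422, 0.1958]
orientation: [-180.0, 0.0, 83.8]
contact_force: [0.6, 0.5, -0.3]
opening: 0.0422
finger_force: 0.0
time_s: 44.1
ee_pos: [0.3627, -0.3397, 0.1958]
orientation: [-180.0, -0.0, 84.0]
contact_force: [-0.5, 0.1, 0.8]
opening: 0.0428
finger_force: 0.0
tcp [ 362.7 -339.7  195.8] 84.0
S1 [ 362.5 -340.2   83.5] 0.883 move cm [-0.02 -0.05] turn -0.009
```

```bash
python3 -m pendant '{"deltas":[0,0,-0.009,-0.05,0,-4.5,0, 0,0,0,0,0,-4.5,0, 0,0,0,0,0,-4.5,0, 0,0,0,0,0,-2.5,0, 0,0,0,0,0,-1,0, 0,0,0,0,0,-0.5,0, 0,0,0,0,0,0,0, 0,0,0,0,0,0,1]}' 60
python3 -m pendant '{"deltas":[0,0,0,0,0,0,1, 0,0,0,0,0,0,1, 0,0,0,0,0,0,1, 0,0,0,0,0,2,1, 0,0,0,0,0,4,1, 0,0,0,0,0,4,1, 0,0,0,0,0,0,1]}'
python3 -m pendant '{"deltas":[0,0,0.05,1.4,2.9,0,1, 0,0,0.05,2.1,4.4,0,1, 0,0,0.05,2.2,4.6,0,1, 0,0,0.05,2.2,4.6,0,1, 0,0,0.05,2.2,4.6,0,1, 0,0,0.05,2.1,4.4,0,1, 0,0,0.047,1.4,3,0,1, 0,0,0,0,0,0,1]}'
python3 -m pendant '{"deltas":[0,0,0,0,0,0,1]}'
```

```text
time_s: 45.15
ee_pos: [0.3624, -0.3404, 0.0216]
orientation: [179.9, 0.1, 83.5]
contact_force: [0.5, -1.1, 0.3]
opening: 0.0257
finger_force: 0.0
time_s: 46.02
ee_pos: [0.3629, -0.3411, 0.1237]
orientation: [179.8, 0.3, 83.5]
contact_force: [0.1, -0.0, -1.7]
opening: 0.0182
finger_force: 58.7
time_s: 47.02
ee_pos: [0.4982, -0.0533, 0.12]
orientation: [-179.9, -0.0, 103.6]
contact_force: [0.2, -0.5, -0.2]
opening: 0.0184
finger_force: 58.7
time_s: 47.15
ee_pos: [0.4977, -0.0555, 0.1203]
orientation: [-179.9, -0.0, 103.4]
contact_force: [0.0, -0.2, -0.2]
opening: 0.0185
finger_force: 58.7
```

```bash
python3 -m pendant '{"deltas":[0,0,0,0.07,0,-3,1, 0,0,0,0,0,-3,1, 0,0,0,0,0,-2,1, 0,0,0,0,0,-0.8,1, 0,0,0,0,0,-0.4,1, 0,0,0,0,0,0,1, 0,0,0,0,0,0,0.2, 0,0,0,0,0,0,0.2]}' 
python3 -m pendant '{"deltas":[0,0,0,0,0,0,0.2, 0,0,0,0,0,2,0.2, 0,0,0,0,0,4,0.2, 0,0,0,1,0,6,0.2, 0,0,0,2,-2.5,5.8,0, 0,0,0,2,-4,4,0, 0,0,0,0,0,0,0, 0,0,0,0,0,0,0]}' 
python3 - <<'E'
from h import *
import pickle
o=arm.get_obs();c=arm.read_camera("wrist");pickle.dump((o,c),open('w9.pkl','wb'))
cv2.imwrite('pics/w9.png',cv2.resize(c["color"][30:330,130:430],None,fx=2,fy=2,interpolation=cv2.INTER_CUBIC))
c=arm.read_camera("scene");pickle.dump(c,open('s9.pkl','wb'))
cv2.imwrite('pics/s9.png',cv2.resize(c["color"][120:320,80:460],None,fx=2,fy=2,interpolation=cv2.INTER_CUBIC))
E
```

```text
time_s: 48.15
ee_pos: [0.4991, -0.0552, 0.0293]
orientation: [180.0, 0.0, 103.4]
contact_force: [-0.5, 0.0, -0.5]
opening: 0.0341
finger_force: 0.0
time_s: 49.15
ee_pos: [0.5469, -0.1181, 0.2424]
orientation: [-179.9, -0.1, 103.4]
contact_force: [-0.6, -0.0, -1.2]
opening: 0.0425
finger_force: 0.0
```

View pics/w9.png

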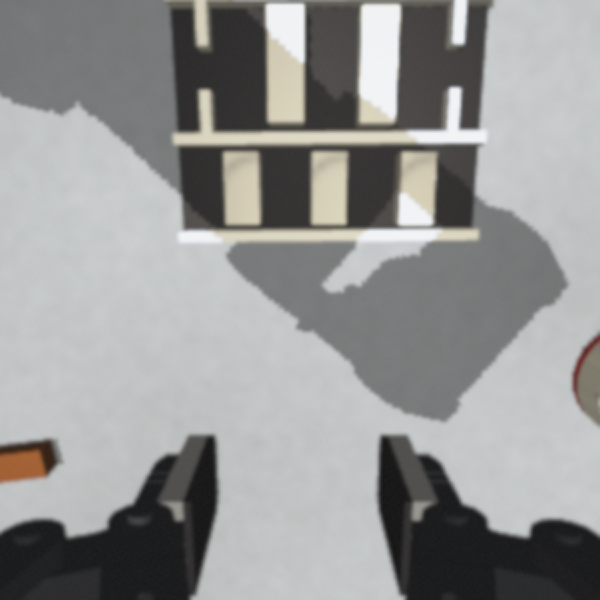

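View pics/s9.png

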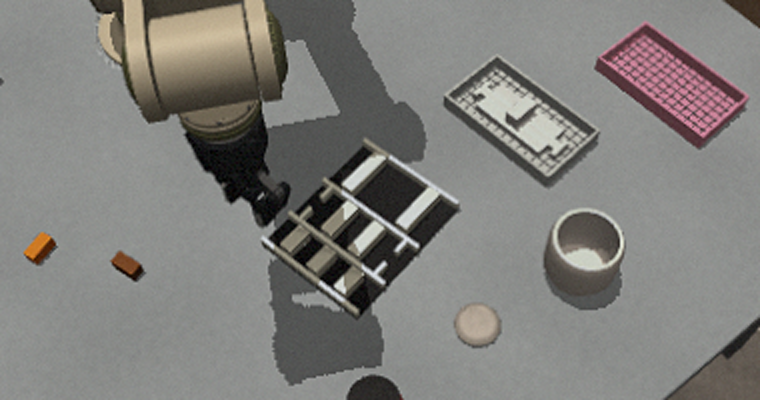

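Everything lies in its slot and the block is flat in the zinc sieve. I'll check the centring numerically.

```bash
python3 - <<'E'
from h import *
import pickle
o,c=pickle.load(open('w9.pkl','rb'));E=ext(c,o)
rc=np.array([.5285,.0352]);a=np.radians(13.4);R=np.array([[np.cos(a),-np.sin(a)],[np.sin(a),np.cos(a)]])
U=lambda q,z:((unproj(c,(np.array(q)+.5)/2-.5+[130,30],z,E)[:,:2]-rc)@R*1000).round(1)
for n,q in dict(s1=[(223,151),(260,151),(225,225),(262,225)],s2=[(311,151),(348,151),(311,225),(347,225)],s3=[(400,151),(437,151),(397,225),(434,225)],m1=[(266,4),(304,4),(266,124),(304,124)],m2=[(362,4),(400,4),(359,124),(396,124)]).items(): print(n,U(q,.026).mean(0),U(q,.026)[::2,1])
print('walls',U([(179,236),(479,235),(173,137),(487,135)],.02))
E
```

```text
s1 [-48.5 -81.2] [ -61.2 -101.2]
s2 [  0.5 -81.2] [ -61.2 -101.2]
s3 [ 49.95 -81.2 ] [ -61.2 -101.2]
m1 [-24.1 -18.1] [ 11.  -47.2]
m2 [ 26.225 -18.15 ] [ 10.9 -47.2]
walls [[ -87.1 -107.8]
 [  89.  -107.3]
 [ -87.4  -53.3]
 [  88.7  -52.4]]
```

```bash
python3 -c "
from station import arm
print(arm.hand_in())"
```

```text
the job is handed in; nothing more can be done
None
```

I handed the job in after about 49 s of robot time: the block lies flat, ridge up, in the zinc sieve frame, and all seven bars present (three short, two middle, two long) are centred in their rack rows. The final pictures show this, though I measured the second long bar only by eye, and the result of the judging was not shown.

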